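# Change the grinding head on the funnel grinder

### The arm

A 6-joint arm with a two-finger parallel gripper is mounted at the origin on the work surface. World frame = base frame: x ahead of the robot, y to its left, z up, the work surface at z = 0. Lengths are in m, angles in rad, forces in N, time in s.
With the tool pointing down it reaches from about 0.35 to 0.775 m from the base axis. Payload 7.3 kg.
Tool frame: the origin (TCP) lies at the very end of the fingers, on their centre line; the grasp point (between the pads) lies 19 mm behind it; z points along the fingers, y is the line along which they close (so a half turn about z gives the same grasp; the last joint's range is limited). The gripper opens to 92 mm and grips with 3 to 60 N. Pads are 19 mm wide; open, the fingers measure 130 mm over their backs; the gripper's body (75 mm by 190 mm) begins 47 mm behind the grasp point.
Start: joints at [1.083, 0.342, 1.524, -0, 1.275, -0.146], TCP at [0.176, 0.495, 0.227] pointing down, gripper open.
Joint ranges: [-2.53, 2.53], [-0.77, 2.02], [0.04, 2.7], [-1, 4.14], [0.28, 2.66], [-3.11, 3.11]. Speed limits (rad/s): [2.57, 2.57, 3.14, 3.14, 3.14, 3.14].

### API

Orientations are given as [roll, pitch, yaw] about the fixed x, y, z axes, in that order (R = Rz(yaw) Ry(pitch) Rx(roll)).
In Python, from cell import robot gives the robot as it stands. The module is installed in compiled form; this text tells all that it offers.
- The arm moves only by the tool arm_command, never from a script. Its argument "moves" is a list of rows, each a list of 3 entries, a list of its own where there are three numbers: the shift along the tool's x, y, z in m, then the turn, a rotation vector about the tool's x, y, z in rad, then the finger opening in m, from 0 to 0.0918. In form: [[[dx, dy, dz], [ax, ay, az], claw], ...]. A call has exactly 5 rows; each row is the pose to reach, as a shift and turn from the pose commanded when the call began, along the tool's axes at that moment; what a row does not reach only later rows make up. A row lasts 1/10 s, in which the tool goes at most 50 mm and 8.59 degrees, less where a joint would pass 70% of its speed; a pose out of reach is approached as far as the arm can. A call with a gripper value outside its range is refused whole. The fingers move at their own pace and stop on an object; "squeeze" is the grip in N (left out, the last holds). Time passes only in rows, so rows that repeat a pose let the fingers close, or fill a call up. It gives the time, the measured TCP pose, the force, the opening and the grip force at its end, in the units of the state.
- robot.observe(): the state, without advancing time (a new reading comes with each control period).
- robot.read_camera(name): name is "scene" or "top"; returns the picture (480x640x3 uint8, red, green, blue); there is no depth.
- robot.camera_model(name): a dict with "fx", "fy", "cx", "cy" (pixels), "R" (3x3) and "t" (3): a world point X has camera coordinates R X + t. Camera axes: x right, y down, z forward; pixel columns grow to the right and rows downward; lengths in m; the calibration is good to about 2 mm. A picture is of the moment at which its call begins. camera_model takes no time and is no camera call.
- robot.hand_in(): hands the job in; it is judged then, once.
The state is a dict: "time": time; "qpos": joint angles; "qvel": joint speeds; "joint_efforts": joint torques, N m; "tool_pos": TCP position; "tool_rot": TCP orientation; "contact_force": force on the tool from outside, world axes, zero at the start; "torque": the same for the moment, N m; "opening": finger opening in m; "grip_force": force on a finger pad.
Only numpy, scipy, OpenCV 4.12 (cv2) and the standard library are available. Lean on these libraries where they do the work, as an engineer would, in place of code of your own. Each camera call takes 0.05 s, during which the arm holds its last target. There are 200 camera calls.

### The job

Change the head on the bench grinder: lift the worn ball-shaped head out of the spindle hub, lower it gently into the deep steel pot (its grit chips if dropped or rammed) and let it go there. Then take the straight drum from the wooden rack and push its keyed shank into the hub, turning it until the key slips into the keyway, and keep pushing against the kick-out spring until its collar is flush on the hub. Finish while still gripping the drum and holding it down flush, ready for the clamp screw; leave the other heads standing in the rack.

Things in the scene. Friction and masses are not known exactly. Their poses are not given: they have to be found in the camera images.
- grinder: Bench grinder, fixed: shallow round grey dish, rim 236 mm across and 80 mm high, foot 250 mm across, a steel suction pipe 60 mm thick on its far side out to 190 mm from the centre. Origin: centre of its underside. An upright steel spindle hub, 56 mm in diameter, stands in the middle and rises 15 mm above the dish rim; the spindle is locked and does not turn.
- hub_mouth (a point): Centre of the bore in the hub's top face, 95 mm above the bench. z is up; x points from the axis to the keyway. Bore 22 mm in diameter, open at the top, over 40 mm deep; one keyway, 9 mm wide, reaching 16 mm from the axis, runs down its whole depth and shows as a notch in the top face. At the start the ball head stands in this bore.
- kickout (a joint): Spring plunger in the bore, in m: 0 = up, its top 24 mm below the hub's top face; grows as it is pushed down and reads 0.010 when a head's collar is flush on the hub; stop at 0.012. The spring gives about 2 N at 0 and 9 N at 0.010, and lifts a flush head back up by 10 mm when it is let go.
- ball_head_centre (a point): Centre of the brown ball (50 mm diameter) of the worn head, about 0.15 kg. z is up along the head. Its collar (44 mm across) has its underside 38 mm below this point, its shank ends 72 mm below it. At the start it stands loosely in the hub on the kick-out plunger, collar 10 mm above the hub, key in the keyway: it pulls straight up, with 24 mm of shank in the bore.
- drum_head_centre (a point): The head to fit: straight brown cylinder, 40 mm diameter, 56 mm high, flat top, about 0.16 kg. The point is on its axis half-way up the cylinder; cylinder top 28 mm above it, steel cap to 32 mm, a small bar on the cap to 35 mm. Underside of its steel collar (44 mm across, 8 mm thick) 36 mm below. z is up; x points to the key, as does the bar on the cap. Starts upright in a rack hole.
- drum_head_tip (a point): End of the drum's steel shank, on the axis, 70 mm below drum_head_centre; same axes. The shank is 20 mm in diameter, 34 mm long below the collar, end chamfered 3 mm. One key, 6 mm wide, stands out to 14 mm from the axis (along +x) over the upper 22 mm; the lowest 12 mm are plain and enter the bore before the key meets the hub's top. Flush on the hub, this point is 34 mm below hub_mouth.
- rack: Fixed beech rack, 270 mm along its x, 80 mm along its y, 60 mm high; origin at the centre of its underside. Three holes, 33 mm wide and 46 mm deep, on its middle line at x = -85, 0, +85 mm. Three heads stand in them in any order, collars on the rack's top. There is room for fingers on both sides across the rack (along its y); a head lifts 34 mm to clear its hole.
- pot_floor (a point): Deep round steel pot, fixed, with a soft foam-rubber mat, which gives up to 7 mm (about 2.5 N per mm), on its inner floor. The point is the centre of the mat's top, 15 mm above the bench. Inside 128 mm across; rim 100 mm above the mat; wall 3 mm. A head set down in it stands on its shank end or leans over against the wall.
- cone_head_centre (a point): Another head in the rack, a tapered cone (42 to 20 mm across, 54 mm high), to be left standing. The point is on its axis, 35 mm above the underside of its collar.
- disc_head_centre (a point): Another head in the rack, a flat disc 62 mm across and 22 mm thick, to be left standing. The point is the disc's centre, 37 mm above the underside of its collar.
Mind the look-alikes: they are no part of the job. Leave any red or turquoise look-alike of the part that bears ball_head_centre alone.

How it is judged:
By the outcome, as a careful person would: the job done as asked, in the order asked, and still so for the second after the job is handed in, while the arm keeps its last pose, push and grip.
It also fails if it takes over 58 s, if anything falls off the work surface, if the arm or the gripper's body presses on something with over 40 N, if the wrist force passes 120 N, or if a joint passes its speed limit or range.

## Working session

There is one attempt and no reset: what is moved stays moved. The work goes in short steps, Python scripts to look and compute and a tool call to move; the robot and the scene stay as the last step left them, time stands still between calls to the robot, and variables do not carry over. Pictures are saved under pics/ and viewed, at most 10 in all, crops included, and the job is handed in when it is done.

Besides the shell and the picture viewer there is one more tool, called after "Emit:" as name([rows], argument=value, ...), one row to a line, values as JSON. arm_command: Moves the arm, as the interface text tells. Its arguments: {"type":"object","properties":{"moves":{"type":"array"},"squeeze":{"type":"number"}},"required":["moves"]}

```bash
mkdir -p pics
cat > h.py <<'E'
import numpy as np, cv2
from cell import robot
def cam(n):
    im=robot.read_camera(n); return im
def save(n,im): cv2.imwrite('pics/'+n+'.png',cv2.cvtColor(im,cv2.COLOR_RGB2BGR))
def ray(n,u,v):
    m=robot.camera_model(n);R=np.array(m['R']);t=np.array(m['t'])
    d=R.T@np.array([(u-m['cx'])/m['fx'],(v-m['cy'])/m['fy'],1.]);return -R.T@t,d/np.linalg.norm(d)
def onz(n,u,v,z):
    o,d=ray(n,u,v);return o+d*(z-o[2])/d[2]
def two(p,q):
    (o1,d1),(o2,d2)=ray('scene',*p),ray('top',*q)
    A=np.c_[d1,-d2];s=np.linalg.lstsq(A,o2-o1,rcond=None)[0]
    a,b=o1+s[0]*d1,o2+s[1]*d2;return (a+b)/2,np.linalg.norm(a-b)
def proj(n,X):
    m=robot.camera_model(n);c=np.array(m['R'])@np.array(X)+np.array(m['t']);return m['fx']*c[0]/c[2]+m['cx'],m['fy']*c[1]/c[2]+m['cy']
E
python3 - <<'E'
from h import *
for n in('scene','top'):
    im=cam(n);save(n+'0',im);np.save(n+'0.npy',im);m=robot.camera_model(n);print(n,m['fx'],ray(n,m['cx'],m['cy']))
s=robot.observe();print({k:np.round(v,4) for k,v in s.items()})
E
```

```text
scene 469.6891495646092 (array([1.04165456, 0.24192607, 0.9091809 ]), array([-0.54405442, -0.23450641, -0.80561252]))
top 564.443745375716 (array([0.43469129, 0.025739  , 1.0190218 ]), array([ 0.07438494, -0.0234105 , -0.99695478]))
{'time': np.float64(0.1), 'qpos': array([ 1.083 ,  0.3427,  1.5249, -0.    ,  1.2754, -0.146 ]), 'qvel': array([-0.0001, -0.0014, -0.0024, -0.0002,  0.0006, -0.    ]), 'joint_efforts': array([ 1.60000e-03, -4.32006e+01, -2.44695e+01,  7.19000e-02,
        5.26000e-02, -1.00000e-04]), 'tool_pos': array([0.1758, 0.4943, 0.2261]), 'tool_rot': array([-3.1402e+00, -2.0000e-04,  2.7998e+00]), 'contact_force': array([-0.783 , -0.0695, -0.0093]), 'torque': array([-0.0574, -0.0375,  0.0254]), 'grip_force': np.float64(0.0), 'opening': np.float64(0.0917)}
```

View pics/scene0.png

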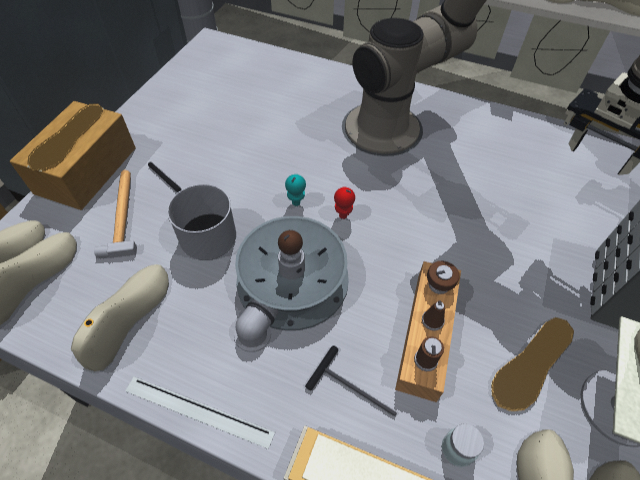

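View pics/top0.png

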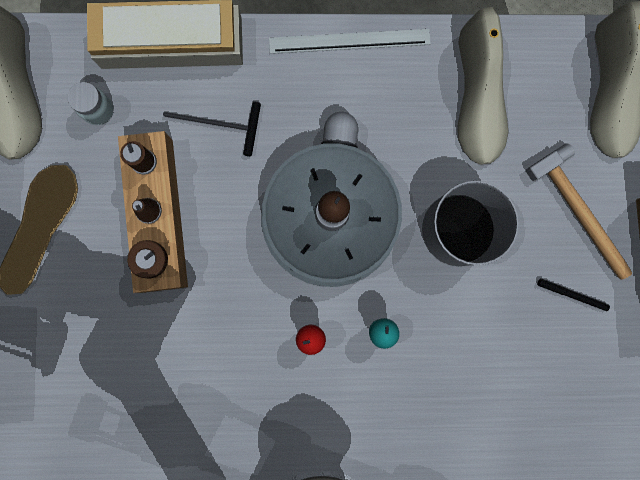

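The pictures show three ball heads: brown in the hub (scene 290,243; top 333,207), red (scene 344,200; top 311,340) and turquoise (scene 295,187; top 384,333). The brown one in the hub is the worn head. In the rack there are the disc (top 147,259), the cone (top 147,208) and the straight drum with a flat cap (top 135,153; scene 430,350). I'll confirm these in one crop before moving.

Run:
```python
from h import *
t=np.load('top0.npy');s=np.load('scene0.npy')
def c(im,u,v,w,h,W,H): return cv2.resize(im[v-h//2:v+h//2,u-w//2:u+w//2],(W,H),interpolation=cv2.INTER_CUBIC)
a=c(t,138,156,50,50,400,300*4//3)[:300*4//3]
save('crop1',np.vstack([np.hstack([c(t,138,156,48,36,400,300),c(t,333,207,64,48,400,300)]),np.hstack([c(s,430,352,56,42,400,300),c(s,290,250,80,60,400,300)])]))
for n,im,(u,v) in(('top',t,(333,207)),('scene',s,(290,243))):
    hsv=cv2.cvtColor(im,cv2.COLOR_RGB2HSV)
    m=((hsv[...,1]>90)&((hsv[...,0]<18))).astype(np.uint8)
    r=np.zeros_like(m);r[v-25:v+25,u-25:u+25]=m[v-25:v+25,u-25:u+25]
    k=max(cv2.findContours(r,0,2)[0],key=cv2.contourArea);print(n,cv2.minEnclosingCircle(k),cv2.fitEllipse(k),cv2.contourArea(k))
    # rack wood
    m=((hsv[...,1]>70)&(hsv[...,0]<22)&(hsv[...,2]>90)).astype(np.uint8)
    for k in cv2.findContours(m,0,2)[0]:
        if cv2.contourArea(k)>300: print(n,'wood',cv2.minAreaRect(k))
```

```text
top ((333.76171875, 206.40234375), 15.404287338256836) ((333.86334228515625, 206.59706115722656), (29.518470764160156, 29.893217086791992), 89.6675796508789) 687.5
top wood ((310.5, 341.5), (25.0, 25.0), 0.0)
top wood ((590.3189086914062, 222.46603393554688), (130.39854431152344, 13.291790008544922), 55.619659423828125)
top wood ((148.67147827148438, 211.38046264648438), (157.4274139404297, 47.54901123046875), 84.17366027832031)
top wood ((159.2048797607422, 24.981117248535156), (48.2059211730957, 145.6441650390625), 88.46566009521484)
scene ((290.0, 241.0), 11.401854515075684) ((289.73895263671875, 239.5081329345703), (18.040407180786133, 21.187458038330078), 82.7164306640625) 274.5
scene wood ((358.62017822265625, 478.327392578125), (133.8218994140625, 55.54155731201172), 22.954086303710938)
scene wood ((534.834228515625, 366.7543640136719), (46.755775451660156, 107.62313842773438), 44.39690399169922)
scene wood ((431.15386962890625, 329.73077392578125), (47.26398849487305, 138.26187133789062), 11.309932708740234)
scene wood ((121.47561645507812, 206.21954345703125), (10.490996360778809, 72.9952392578125), 6.34019136428833)
scene wood ((65.75000762939453, 138.25), (48.08325958251953, 111.01576232910156), 45.0)
```

View pics/crop1.png

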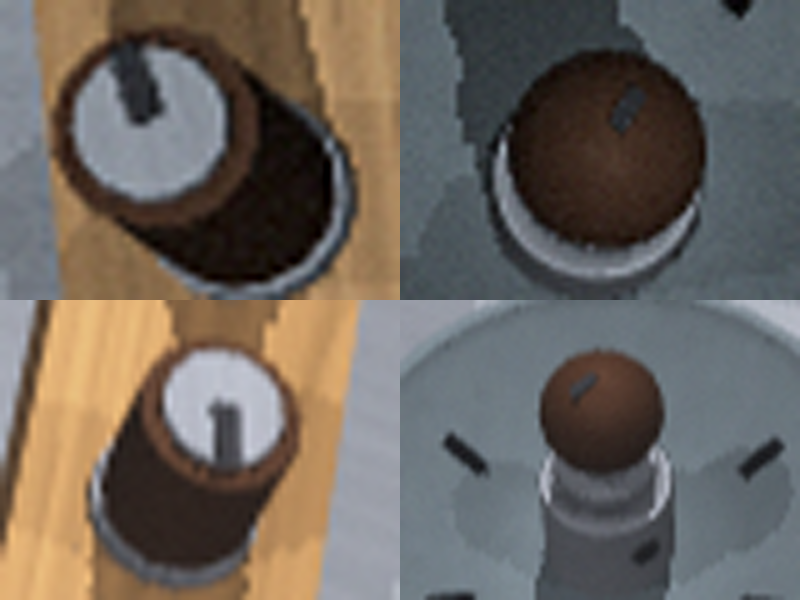

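The crop confirms the drum (flat steel cap with a bar, at top 132,153) and the brown ball in the hub (top 334,207). Next I'll measure them.

```bash
cat >> h.py <<'E'
from scipy.spatial.transform import Rotation as Ro
def rel(p,yaw=None):
    s=robot.observe();R=Ro.from_euler('xyz',s['tool_rot'])
    d=R.inv().apply(np.array(p)-s['tool_pos'])
    T=Ro.from_euler('xyz',[np.pi,0,s['tool_rot'][2] if yaw is None else yaw])
    print('t',round(float(s['time']),2),'pos',np.round(s['tool_pos'],4),'rot',np.round(s['tool_rot'],4),'-> d',np.round(d,4),'rv',np.round((R.inv()*T).as_rotvec(),4),'q6',round(float(s['qpos'][5]),2),'F',np.round(s['contact_force'],1),'op',round(float(s['opening']),4))
def blob(mask,u,v,w):
    r=np.zeros_like(mask,np.uint8);r[v-w:v+w,u-w:u+w]=mask[v-w:v+w,u-w:u+w]
    return max(cv2.findContours(r,0,1)[0],key=cv2.contourArea)
def cap(im,u,v,w,sat=60,val=130):
    h=cv2.cvtColor(im,cv2.COLOR_RGB2HSV);k=cv2.convexHull(blob((h[...,1]<sat)&(h[...,2]>val),u,v,w));return cv2.fitEllipse(k)
E
python3 - <<'E'
from h import *
t=np.load('top0.npy');s=np.load('scene0.npy')
print('ball top z.143',onz('top',333.8,206.5,.143),'scene',onz('scene',289.9,241.5,.143),two((289.9,241.5),(333.8,206.5)))
a=cap(t,132,152,9);b=cap(s,433,345,9);print(a,b)
print('cap',onz('top',*a[0],.128),onz('scene',*b[0],.128),two(b[0],a[0]))
# bar dark pixels
for n,im,e in(('top',t,a),('scene',s,b)):
    g=cv2.cvtColor(im,cv2.COLOR_RGB2HSV);m=np.zeros(im.shape[:2],np.uint8);cv2.ellipse(m,e,1,-1);m=cv2.erode(m,np.ones((2,2)))
    v,u=np.where((m>0)&(g[...,2]<110)&(g[...,1]<110));c=(u.mean(),v.mean())
    p=onz(n,*c,.131);q=onz(n,*e[0],.128);d=p-q;print(n,'bar',len(u),c,d,'yaw',np.arctan2(d[1],d[0]))
# pot rim
g=cv2.cvtColor(t,cv2.COLOR_RGB2HSV)
# rack corners on z=.06
k=blob((g[...,1]>70)&(g[...,0]<22)&(g[...,2]>90),150,211,95)
bx=cv2.boxPoints(cv2.minAreaRect(k));print('rack px',bx.round(1).tolist());P=np.array([onz('top',*x,.06) for x in bx]);print(P.round(4),P.mean(0))
# pot: dark inside
m=(g[...,2]<60);k=blob(m,466,230,45);e=cv2.fitEllipse(cv2.convexHull(k));print('dark',e)
gr=cv2.cvtColor(t,cv2.COLOR_RGB2GRAY)
c=cv2.HoughCircles(cv2.GaussianBlur(gr[150:300,400:560],(3,3),0),cv2.HOUGH_GRADIENT,1,5,param1=80,param2=15,minRadius=36,maxRadius=46)
for x in c[0][:5]: print('hough',x[0]+400,x[1]+150,x[2],onz('top',x[0]+400,x[1]+150,.115))
c=cv2.HoughCircles(cv2.GaussianBlur(gr[120:310,240:420],(3,3),0),cv2.HOUGH_GRADIENT,1,5,param1=80,param2=15,minRadius=62,maxRadius=74)
for x in c[0][:3]: print('dish',x[0]+240,x[1]+120,x[2],onz('top',x[0]+240,x[1]+120,.08))
E
```

```text
ball top z.143 [ 0.56299206 -0.01924574  0.143     ] scene [ 0.56120858 -0.01869216  0.143     ] (array([ 0.56251811, -0.01861903,  0.14482903]), np.float64(0.001136829673532127))
((131.5216522216797, 152.34725952148438), (16.82389259338379, 17.756784439086914), 82.79110717773438) ((432.8469543457031, 345.4172058105469), (15.042374610900879, 17.33747100830078), 128.29864501953125)
cap [0.6536556  0.30123537 0.128     ] [0.6536572  0.30243716 0.128     ] (array([0.65364097, 0.30194345, 0.12751825]), np.float64(0.0011194987750320472))
top bar 36 (np.float64(130.69444444444446), np.float64(149.19444444444446)) [0.00434574 0.00045744 0.003     ] yaw 0.10487483050860012
scene bar 27 (np.float64(433.4074074074074), np.float64(349.77777777777777)) [0.00893925 0.00277175 0.003     ] yaw 0.3006657192617519
rack px [[117.0, 135.5], [164.3000030517578, 130.6999969482422], [180.3000030517578, 287.29998779296875], [133.0, 292.1000061035156]]
[[0.6998 0.3474 0.06  ]
 [0.7081 0.2669 0.06  ]
 [0.4392 0.2369 0.06  ]
 [0.4317 0.3159 0.06  ]] [0.56969723 0.29176305 0.06      ]
dark ((475.67193603515625, 223.6823272705078), (76.15633392333984, 79.96630096435547), 115.1629867553711)
hough 475.5 222.5 39.9 [ 0.53978759 -0.25045852  0.115     ]
hough 457.5 231.5 36.4 [ 0.52529698 -0.22069556  0.115     ]
hough 481.5 224.5 45.4 [ 0.53646948 -0.26016039  0.115     ]
hough 460.5 225.5 40.9 [ 0.53503545 -0.22584729  0.115     ]
hough 446.5 192.5 36.6 [ 0.58913975 -0.20440381  0.115     ]
dish 332.5 210.5 67.9 [ 0.56546454 -0.02022804  0.08      ]
dish 329.5 217.5 69.0 [ 0.55366993 -0.01507598  0.08      ]
dish 327.5 210.5 71.2 [ 0.56550759 -0.01183436  0.08      ]
```

Run:
```python
from h import *
t=np.load('top0.npy');s=np.load('scene0.npy')
for n,im,c in(('top',t,(131.2,150)),('scene',s,(433,349))):
    k=6;x=cv2.resize(cv2.cvtColor(im,cv2.COLOR_RGB2HSV)[int(c[1])-14:int(c[1])+14,int(c[0])-14:int(c[0])+14],None,fx=k,fy=k,interpolation=cv2.INTER_CUBIC)
    m=((x[...,2]<115)&(x[...,1]<75)&(x[...,2]>40)).astype(np.uint8)
    ks=[q for q in cv2.findContours(m,0,1)[0] if cv2.contourArea(q)>300]
    for q in ks:
        r=cv2.boxPoints(cv2.minAreaRect(q));r=(r+.5)/k-.5+[int(c[0])-14,int(c[1])-14]
        P=np.array([onz(n,*a,.131) for a in r]);e=[P[1]-P[0],P[2]-P[1]];e=max(e,key=np.linalg.norm)
        print(n,cv2.contourArea(q)/k/k,r.mean(0),P.mean(0).round(4),'len',[np.linalg.norm(P[1]-P[0]).round(4),np.linalg.norm(P[2]-P[1]).round(4)],'yaw',np.arctan2(e[1],e[0]))
rel([.5622,-.019,.23])
```

```text
top 71.31944444444444 [131.62500015 152.54166681] [0.6526 0.3001 0.131 ] len [np.float64(0.0303), np.float64(0.0311)] yaw -2.3613032107703025
scene 43.888888888888886 [432.25568104 349.86802435] [0.6635 0.3034 0.131 ] len [np.float64(0.018), np.float64(0.0308)] yaw 1.7868419495923384
t 0.1 pos [0.1758 0.4943 0.2261] rot [-3.1402e+00 -2.0000e-04  2.7998e+00] -> d [-0.5361 -0.3541 -0.0035] rv [-0.0014 -0.0002  0.    ] q6 -0.15 F [-0.8 -0.1 -0. ] op 0.0917
```

Emit:
arm_command([
  [[-0.036,-0.024,0],[0,0,0],0.09],
  [[-0.072,-0.047,0],[0,0,0],0.09],
  [[-0.108,-0.071,0],[0,0,0],0.09],
  [[-0.144,-0.095,0],[0,0,0],0.09],
  [[-0.179,-0.118,0],[0,0,0],0.09],
], squeeze=15)

```text
time: 0.6
tool_pos: [0.3056, 0.3219, 0.2265]
tool_rot: [-3.141, -0.0, 2.8]
contact_force: [1.4, -0.2, 0.9]
opening: 0.0899
grip_force: 0.0
```

Emit:
arm_command([
  [[-0.036,-0.024,0],[0,0,0],0.09],
  [[-0.072,-0.047,0],[0,0,0],0.09],
  [[-0.108,-0.071,0],[0,0,0],0.09],
  [[-0.144,-0.095,0],[0,0,0],0.09],
  [[-0.179,-0.118,0],[0,0,0],0.09],
])

```text
time: 1.1
tool_pos: [0.4348, 0.1506, 0.2266]
tool_rot: [-3.142, -0.0, 2.8]
contact_force: [1.0, 0.8, -1.1]
opening: 0.0903
grip_force: 0.0
```

Emit:
arm_command([
  [[-0.036,-0.024,0],[0,0,0],0.09],
  [[-0.072,-0.047,0],[0,0,0],0.09],
  [[-0.108,-0.071,0],[0,0,0],0.09],
  [[-0.144,-0.095,0],[0,0,0],0.09],
  [[-0.178,-0.118,0],[0,0,0],0.09],
])

```text
time: 1.6
tool_pos: [0.563, -0.0202, 0.2263]
tool_rot: [3.142, -0.001, 2.799]
contact_force: [-0.3, 0.1, 0.1]
opening: 0.09
grip_force: 0.0
```

Run:
```python
from h import *
t=np.load('top0.npy');s=np.load('scene0.npy')
rel([.5622,-.019,.124])
for n,im,c in(('top',t,(131.5,152.3)),('scene',s,(432.8,345.4))):
    g=cv2.cvtColor(im,cv2.COLOR_RGB2HSV)
    u0,v0=int(c[0])-9,int(c[1])-12
    print(n,u0,v0);print(g[v0:v0+26,u0:u0+20,2])
```

```text
t 1.6 pos [ 0.563  -0.0202  0.2263] rot [ 3.1416e+00 -7.0000e-04  2.7994e+00] -> d [0.0011 0.0009 0.1023] rv [ 0.     -0.0007 -0.    ] q6 -1.4 F [-0.3  0.1  0.1] op 0.09
top 122 140
[[165 161 163 161 146  96  94  93  97  98 105 107 107 108  99  94 102  99
  100 108]
 [160 160 166 161 149  89  80  79  84  80  69  71  79  75  89  95 102 100
  105 105]
 [159 162 168 166 155  82  70  40  41  37  63  40  64  64  64  66  73  76
  104 105]
 [162 161 171 122  84  37  43  46  27  69  89  49  47  61  67  56  64  62
   86 110]
 [164 160 107  68  58  46  47  53  49 112 152 151 146 111  53  39  61  62
   67  85]
 [168 122  61  61  92  92  49  56  53  79 147 160 154 154 151 105  33  63
   59  67]
 [123  73  56 108 160  89  53  45  48  55 145 157 150 150 162 154  88  57
   63  64]
 [ 70  56  77 155 162 153  54  55  51  48  89 161 157 146 154 156 151  86
   60  62]
 [ 60  72 149 160 156 171  90  52  50  50  42 145 159 148 154 153 155 159
   60  59]
 [ 53 113 158 160 157 164  82  47  45  52  37 144 159 150 153 153 152 168
  103  32]
 [ 56 156 156 158 157 166 135  55  49  49  32  85 159 154 151 155 15
[... 2817 characters left out ...]
 198 162
   74  99]
 [ 59 102 102  60  80 157 183 200 187  63  77  79 114 205 203 201 170 105
   94 100]
 [ 42  82 102  86  61  77 132 162 178  60  75  79 105 203 201 163 107  97
   97  92]
 [ 45  53  79  99  85  84  71  81 126  72  75  79  98 159 144  91  91  98
  101  85]
 [ 44  46  49  77  95 101  60  83  66  64  67  68  72  99  64  84  99  99
   83 137]
 [ 46  46  47  48  67  86  84 101  62  61  62  60  84  99  83 100  85  72
   89 179]
 [ 46  48  46  46  46  54  74  80  73  77  86  87  99  93  86  85  60  61
  152 185]
 [ 46  46  46  45  47  48  46  49  63  65  73  72  72  67  61  55  45 115
  181 185]
 [ 46  50  47  48  49  46  45  46  46  46  47  46  47  45  46  44  61 160
  181 184]]
```

Run:
```python
from h import *
for n,A,B in(('top',(131.0,150.5),(129.3,145.5)),('scene',(432.9,346),(433.4,352.5))):
    a,b=onz(n,*A,.131),onz(n,*B,.131);print(n,a,b,np.arctan2(*(b-a)[[1,0]]))
```

```text
top [0.6558962  0.30117738 0.131     ] [0.66396416 0.30398684 0.131     ] 0.3350910833908541
scene [0.65616319 0.30257321 0.131     ] [0.66745202 0.30649807 0.131     ] 0.3346031753819444
```

Emit:
arm_command([
  [[0.001,0.001,0.025],[0,0,0],0.09],
  [[0.001,0.001,0.05],[0,0,0],0.09],
  [[0.001,0.001,0.075],[0,0,0],0.09],
  [[0.001,0.001,0.095],[0,0,0],0.09],
  [[0.001,0.001,0.102],[0,0,0],0.09],
])

```text
time: 2.1
tool_pos: [0.5602, -0.0171, 0.1222]
tool_rot: [-3.141, -0.005, 2.8]
contact_force: [0.1, -0.1, -0.3]
opening: 0.0899
grip_force: 0.0
```

Emit:
arm_command([
  [[0,0,0],[0,0,0],0.04],
  [[0,0,0],[0,0,0],0.04],
  [[0,0,0],[0,0,0],0.04],
  [[0,0,0],[0,0,0],0.04],
  [[0,0,0],[0,0,0],0.04],
], squeeze=15)

```text
time: 2.6
tool_pos: [0.562, -0.0172, 0.1254]
tool_rot: [3.141, 0.001, 2.8]
contact_force: [-0.3, 0.4, -0.2]
opening: 0.0548
grip_force: 0.0
```

Emit:
arm_command([
  [[0,-0.0015,0.001],[0,0,0],0.04],
  [[0,-0.0015,0.001],[0,0,0],0.04],
  [[0,-0.0015,0.001],[0,0,0],0.04],
  [[0,-0.0015,0.001],[0,0,0],0.04],
  [[0,-0.0015,0.001],[0,0,0],0.04],
])

```text
time: 3.1
tool_pos: [0.5613, -0.0186, 0.1238]
tool_rot: [3.141, 0.0, 2.8]
contact_force: [0.8, 1.2, 1.7]
opening: 0.0491
grip_force: 15.0
```

Emit:
arm_command([
  [[0,0,-0.008],[0,0,0],0.04],
  [[0,0,-0.016],[0,0,0],0.04],
  [[0,0,-0.024],[0,0,0],0.04],
  [[0,0,-0.032],[0,0,0],0.04],
  [[0,0,-0.04],[0,0,0],0.04],
], squeeze=20)

```text
time: 3.6
tool_pos: [0.5612, -0.0188, 0.1646]
tool_rot: [-3.142, 0.0, 2.8]
contact_force: [-0.1, -0.0, -2.3]
opening: 0.0486
grip_force: 20.0
```

Emit:
arm_command([
  [[0,0,-0.014],[0,0,0],0.04],
  [[0,0,-0.028],[0,0,0],0.04],
  [[0,0,-0.042],[0,0,0],0.04],
  [[0,0,-0.056],[0,0,0],0.04],
  [[0,0,-0.06],[0,0,0],0.04],
])

```text
time: 4.1
tool_pos: [0.5618, -0.0188, 0.2257]
tool_rot: [3.141, 0.003, 2.8]
contact_force: [0.4, 0.1, -0.4]
opening: 0.0488
grip_force: 20.0
```

Run:
```python
from h import *
t=cam('top');s=cam('scene');np.save('top1.npy',t);np.save('scene1.npy',s)
a=cv2.resize(t[140:290,400:540],(400,430));b=cv2.resize(s[170:350,160:360],(400,360))
c=np.zeros((430,800,3),np.uint8);c[:,:400]=a;c[:360,400:]=b;save('lift',c)
rel([.538,-.25,.224])
```

```text
t 4.2 pos [ 0.5614 -0.0187  0.2244] rot [3.1413e+00 1.4000e-03 2.7998e+00] -> d [-0.0555 -0.2257  0.0004] rv [0.0003 0.0014 0.    ] q6 -1.4 F [ 0.7  0.6 -1.3] op 0.049
```

View pics/lift.png

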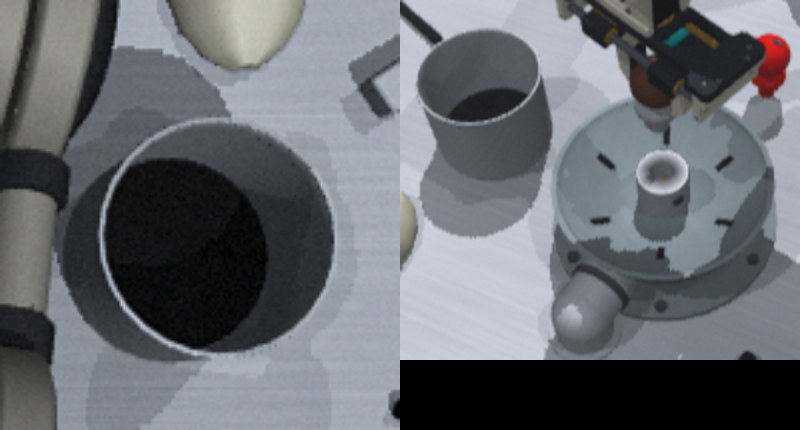

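Emit:
arm_command([
  [[-0.01,-0.04,0],[0,0,0],0.04],
  [[-0.02,-0.08,0],[0,0,0],0.04],
  [[-0.03,-0.12,0],[0,0,0],0.04],
  [[-0.04,-0.165,0],[0,0,0],0.04],
  [[-0.05,-0.205,0],[0,0,0],0.04],
])

```text
time: 4.7
tool_pos: [0.5387, -0.2303, 0.2228]
tool_rot: [3.141, -0.002, 2.8]
contact_force: [0.2, 0.8, -0.0]
opening: 0.0489
grip_force: 20.0
```

Emit:
arm_command([
  [[-0.004,-0.014,0],[0,0,0],0.04],
  [[-0.006,-0.022,0.005],[0,0,0],0.04],
  [[-0.006,-0.022,0.03],[0,0,0],0.04],
  [[-0.006,-0.022,0.055],[0,0,0],0.04],
  [[-0.006,-0.022,0.08],[0,0,0],0.04],
])

```text
time: 5.2
tool_pos: [0.5378, -0.2496, 0.1422]
tool_rot: [3.141, -0.001, 2.801]
contact_force: [0.4, -0.0, -2.0]
opening: 0.0489
grip_force: 20.0
```

Run:
```python
from h import *
rel([.540,-.251,.0665])
```

```text
t 5.2 pos [ 0.5378 -0.2496  0.1422] rot [ 3.1407e+00 -9.0000e-04  2.8011e+00] -> d [-0.0026 -0.0006  0.0757] rv [ 0.0009 -0.0009 -0.    ] q6 -1.79 F [ 0.4 -0.  -2. ] op 0.0489
```

Emit:
arm_command([
  [[-0.002,0,0.015],[0,0,0],0.04],
  [[-0.002,0,0.03],[0,0,0],0.04],
  [[-0.002,0,0.044],[0,0,0],0.04],
  [[-0.002,0,0.056],[0,0,0],0.04],
  [[-0.002,0,0.062],[0,0,0],0.04],
])

```text
time: 5.7
tool_pos: [0.5393, -0.2505, 0.0801]
tool_rot: [3.141, -0.002, 2.801]
contact_force: [0.3, 0.3, -1.5]
opening: 0.049
grip_force: 20.0
```

Emit:
arm_command([
  [[0,0,0.003],[0,0,0],0.04],
  [[0,0,0.006],[0,0,0],0.04],
  [[0,0,0.009],[0,0,0],0.04],
  [[0,0,0.011],[0,0,0],0.04],
  [[0,0,0.012],[0,0,0],0.04],
])

```text
time: 6.2
tool_pos: [0.5398, -0.252, 0.0697]
tool_rot: [3.142, 0.0, 2.8]
contact_force: [-0.4, 0.1, -2.0]
opening: 0.0488
grip_force: 20.0
```

Emit:
arm_command([
  [[0,0,0.001],[0,0,0],0.04],
  [[0,0,0.002],[0,0,0],0.04],
  [[0,0,0.003],[0,0,0],0.04],
  [[0,0,0.004],[0,0,0],0.04],
  [[0,0,0.004],[0,0,0],0.04],
])

```text
time: 6.7
tool_pos: [0.5402, -0.2522, 0.0663]
tool_rot: [-3.141, 0.001, 2.8]
contact_force: [0.4, 0.5, 4.3]
opening: 0.049
grip_force: 20.0
```

Emit:
arm_command([
  [[0,0,-0.001],[0,0,0],0.04],
  [[0,0,-0.0015],[0,0,0],0.04],
  [[0,0,-0.0015],[0,0,0],0.055],
  [[0,0,-0.0015],[0,0,0],0.06],
  [[0,0,-0.0015],[0,0,0],0.064],
])

```text
time: 7.2
tool_pos: [0.5395, -0.2518, 0.0667]
tool_rot: [3.141, -0.001, 2.8]
contact_force: [-0.2, 0.0, -0.5]
opening: 0.0626
grip_force: 0.0
```

Emit:
arm_command([
  [[0,0,0],[0,0,0],0.064],
  [[0,0,-0.01],[0,0,0],0.064],
  [[0,0,-0.035],[0,0,0],0.064],
  [[0,0,-0.075],[0,0,0],0.064],
  [[0,0,-0.12],[0,0,0],0.064],
])

```text
time: 7.7
tool_pos: [0.5391, -0.2516, 0.1882]
tool_rot: [3.141, -0.002, 2.8]
contact_force: [0.8, -0.6, 0.0]
opening: 0.0643
grip_force: 0.0
```

Run:
```python
from h import *
rel([.6537,.3018,.22],.111)
rel([.6537,.3018,.22],.111+np.pi)
```

```text
t 7.7 pos [ 0.5391 -0.2516  0.1882] rot [ 3.1410e+00 -2.2000e-03  2.7997e+00] -> d [ 0.0776  0.5598 -0.0313] rv [-2.7000e-03 -1.5000e-03  2.6887e+00] q6 -1.79 F [ 0.8 -0.6  0. ] op 0.0643
t 7.7 pos [ 0.5391 -0.2516  0.1882] rot [ 3.1410e+00 -2.2000e-03  2.7997e+00] -> d [ 0.0776  0.5598 -0.0313] rv [ 0.0011 -0.002  -0.4529] q6 -1.79 F [ 0.8 -0.6  0. ] op 0.0643
```

Run:
```python
from h import *
t=cam('top');s=cam('scene');np.save('top2.npy',t);np.save('scene2.npy',s)
u,v=map(int,proj('top',[.5622,-.019,.095]));print(u,v);a,b=map(int,proj('scene',[.5622,-.019,.095]));print(a,b)
def c(im,u,v,w,h): return cv2.resize(im[v-h//2:v+h//2,u-w//2:u+w//2],(400,300),interpolation=cv2.INTER_CUBIC)
save('hub',np.vstack([np.hstack([c(t,u,v,48,36),c(s,a,b,48,36)]),np.hstack([c(t,476,223,112,84),c(s,203,222,112,84)])]))
```

```text
332 211
290 255
```

View pics/hub.png

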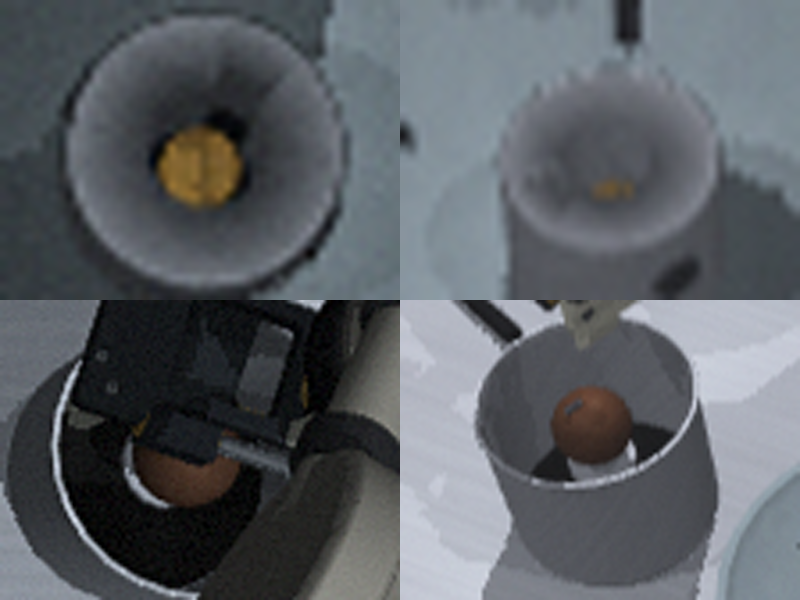

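Run:
```python
from h import *
C=np.array([.5622,-.0188,.1435])
for n,L in(('top',[(335.9,203.5),(337.6,200.6),(339.4,197.7)]),('scene',[(284.4,239.6),(286.9,237.6),(289.4,235.6)])):
    P=[]
    for p in L:
        o,d=ray(n,*p);w=o-C;b=w@d;c=w@w-.0265**2;x=o+d*(-b-np.sqrt(max(b*b-c,0)));P.append(x-C)
    P=np.array(P);e=P[0]-P[-1] if n=='scene' else P[-1]-P[0];print(n,P.round(4),'az',np.arctan2(P[:,1],P[:,0]).round(3),'dir',np.arctan2(e[1],e[0]),np.arctan2(-e[1],-e[0]))
t=np.load('top2.npy');s=np.load('scene2.npy')
print(cv2.cvtColor(t,cv2.COLOR_RGB2GRAY)[202:220,323:346])
h=cv2.cvtColor(t,cv2.COLOR_RGB2HSV);k=blob((h[...,1]>120)&(h[...,0]<30),332,213,8);e=cv2.fitEllipse(k);print('plunger',e,onz('top',*e[0],.071))
for q in [(335,207.5),(336,208),(337,207)]: print(q,(onz('top',*q,.095)-C)[:2],(onz('top',*q,.08)-C)[:2])
k=cap(t,332,211,20,70,75);print('hub',k,onz('top',*k[0],.095))
```

```text
top [[ 0.0014 -0.0023  0.0264]
 [ 0.006  -0.005   0.0253]
 [ 0.0109 -0.0079  0.0228]] az [-1.014 -0.692 -0.631] dir -0.5383585119086169 2.6032341416811766
scene [[ 0.0136 -0.0038  0.0224]
 [ 0.0089 -0.0006  0.025 ]
 [ 0.0034  0.0023  0.0262]] az [-0.275 -0.063  0.589] dir -0.53847048773217 2.6031221658576236
[[ 90  81  73  72  64  62  59  58  54  57  64  44  44  48  47  53  62  65
   67  97 100 104 106]
 [ 83  77  71  64  62  57  49  48  50  52  47  41  44  40  43  49  45  52
   85  90  95  99 111]
 [ 78  69  63  56  58  48  50  44  43  39  43  42  41  42  44  44  45  69
   79  88  88  93 104]
 [ 70  66  60  56  44  47  40  45  41  42  35  40  41  44  42  47  56  68
   76  80  87  95  98]
 [ 71  62  57  46  43  39  44  44  46  43  23  15  19  41  41  43  60  67
   72  78  81  87  94]
 [ 70  63  59  49  39  41  41  39  44  26   6   6  12  13  28  44  53  62
   64  75  77  84  94]
 [ 63  61  53  45  43  46  38  52  62  50  33  21  10   8  19  50  50  55
   66  71  81  89  89]
 [ 66  61  58  45  25  25  74  70  75  72  87  88  20   5  28  47  51  58
   63  68  76  86  93]
 [ 66  65  52 
[... 736 characters left out ...]
70
   75  83  88  94 102]
 [ 87  80  79  73  67  61  60  56  58  59  51  52  55  52  58  64  67  72
   79  87  92  96 108]
 [ 92  83  82  79  72  67  61  58  59  61  57  61  63  58  64  69  77  77
   89  86  96 107 109]]
plunger ((331.7119140625, 212.59129333496094), (8.713325500488281, 9.446969985961914), 104.00636291503906) [ 0.56315685 -0.0192968   0.071     ]
(335, 207.5) [ 0.00614709 -0.00487719] [ 0.00831677 -0.00567939]
(336, 208) [ 0.00530638 -0.00652167] [ 0.00746242 -0.00735056]
(337, 207) [ 0.00696311 -0.00819294] [ 0.00914604 -0.00904895]
hub ((336.0973815917969, 206.67999267578125), (43.18297576904297, 57.57935333251953), 127.65716552734375) [ 0.56970345 -0.02550606  0.095     ]
```

Emit:
arm_command([
  [[0.006,0.045,0],[0,0,0],0.07],
  [[0.013,0.092,0],[0,0,0],0.09],
  [[0.019,0.139,0],[0,0,0],0.09],
  [[0.025,0.186,0],[0,0,0],0.09],
  [[0.032,0.233,0],[0,0,0],0.09],
])

```text
time: 8.3
tool_pos: [0.5877, -0.0199, 0.1874]
tool_rot: [3.141, 0.0, 2.8]
contact_force: [1.5, -0.1, 0.8]
opening: 0.0893
grip_force: 0.0
```

Emit:
arm_command([
  [[0.006,0.045,0],[0,0,0],0.09],
  [[0.013,0.092,0],[0,0,0],0.09],
  [[0.019,0.139,0],[0,0,0],0.09],
  [[0.025,0.186,0],[0,0,0],0.09],
  [[0.032,0.233,0],[0,0,0],0.09],
])

```text
time: 8.8
tool_pos: [0.6357, 0.2104, 0.1874]
tool_rot: [3.142, 0.0, 2.8]
contact_force: [2.2, -0.8, 0.3]
opening: 0.0904
grip_force: 0.0
```

Emit:
arm_command([
  [[0.005,0.035,0],[0,0,-0.1],0.09],
  [[0.01,0.07,0],[0,0,-0.2],0.09],
  [[0.0136,0.094,0],[0,0,-0.3],0.09],
  [[0.0136,0.094,0],[0,0,-0.4],0.09],
  [[0.0136,0.094,0],[0,0,-0.453],0.09],
])

```text
time: 9.3
tool_pos: [0.6539, 0.3028, 0.1866]
tool_rot: [-3.141, -0.001, -3.025]
contact_force: [0.7, -0.4, 0.2]
opening: 0.09
grip_force: 0.0
```

Run:
```python
from h import *
rel([.6537,.3018,.079],.111+np.pi)
```

```text
t 9.3 pos [0.6539 0.3028 0.1866] rot [-3.1414e+00 -9.0000e-04 -3.0251e+00] -> d [ 0.0002 -0.001   0.1076] rv [-0.0002 -0.0009  0.0055] q6 -1.36 F [ 0.7 -0.4  0.2] op 0.09
```

Emit:
arm_command([
  [[0,-0.001,0.025],[0,0,0],0.09],
  [[0,-0.001,0.05],[0,0,0],0.09],
  [[0,-0.001,0.075],[0,0,0],0.09],
  [[0,-0.001,0.098],[0,0,0],0.09],
  [[0,-0.001,0.107],[0,0,0],0.09],
])

```text
time: 9.8
tool_pos: [0.6529, 0.3001, 0.0772]
tool_rot: [-3.141, -0.005, -3.03]
contact_force: [-0.3, 0.2, -0.4]
opening: 0.0902
grip_force: 0.0
```

Emit:
arm_command([
  [[0,0,0],[0,0,0],0.03],
  [[0,0,0],[0,0,0],0.03],
  [[0,0,0],[0,0,0],0.03],
  [[0,0,0],[0,0,0],0.03],
  [[0,0,0],[0,0,0],0.03],
], squeeze=30)

```text
time: 10.3
tool_pos: [0.6548, 0.3008, 0.0812]
tool_rot: [3.141, 0.001, -3.03]
contact_force: [0.3, 0.4, -0.6]
opening: 0.055
grip_force: 0.0
```

Emit:
arm_command([
  [[0,0,0],[0,0,0],0.03],
  [[0,0,0],[0,0,0],0.03],
  [[0,0,0],[0,0,0],0.03],
  [[0,0,0],[0,0,0],0.03],
  [[0,0,0],[0,0,0],0.03],
])

```text
time: 10.8
tool_pos: [0.6545, 0.3007, 0.0805]
tool_rot: [3.141, 0.0, -3.03]
contact_force: [-0.4, 0.6, 2.4]
opening: 0.0399
grip_force: 30.0
```

Run:
```python
from h import *
rel([.6537,.3018,.079],.111+np.pi)
```

```text
t 10.8 pos [0.6545 0.3007 0.0805] rot [ 3.1415e+00  3.0000e-04 -3.0304e+00] -> d [0.0007 0.0012 0.0015] rv [0.0001 0.0003 0.0002] q6 -1.36 F [-0.4  0.6  2.4] op 0.0399
```

Emit:
arm_command([
  [[0,0,-0.006],[0,0,0],0.03],
  [[0,0,-0.018],[0,0,0],0.03],
  [[0,0,-0.033],[0,0,0],0.03],
  [[0,0,-0.048],[0,0,0],0.03],
  [[0,0,-0.063],[0,0,0],0.03],
], squeeze=40)

```text
time: 11.3
tool_pos: [0.6548, 0.3007, 0.1454]
tool_rot: [3.141, 0.002, -3.03]
contact_force: [-0.2, -0.3, -2.1]
opening: 0.0398
grip_force: 40.0
```

Emit:
arm_command([
  [[0,0,-0.015],[0,0,0],0.03],
  [[0,0,-0.03],[0,0,0],0.03],
  [[0,0,-0.04],[0,0,0],0.03],
  [[0,0,-0.045],[0,0,0],0.03],
  [[0,0,-0.045],[0,0,0],0.03],
])

```text
time: 11.8
tool_pos: [0.6548, 0.3008, 0.1894]
tool_rot: [3.141, 0.002, -3.03]
contact_force: [-0.3, -0.0, -2.1]
opening: 0.0396
grip_force: 40.0
```

Run:
```python
from h import *
rel([.5622,-.019,.19],2.373)
```

```text
t 11.8 pos [0.6548 0.3008 0.1894] rot [ 3.1412e+00  1.7000e-03 -3.0304e+00] -> d [ 0.1275 -0.3075 -0.001 ] rv [0.0011 0.0014 0.8798] q6 -1.36 F [-0.3 -0.  -2.1] op 0.0396
```

Emit:
arm_command([
  [[0.0125,-0.03,0],[0,0,0],0.03],
  [[0.0255,-0.061,0],[0,0,0],0.03],
  [[0.038,-0.092,0],[0,0,0],0.03],
  [[0.051,-0.123,0],[0,0,0],0.03],
  [[0.064,-0.154,0],[0,0,0],0.03],
])

```text
time: 12.3
tool_pos: [0.6069, 0.1393, 0.1874]
tool_rot: [3.142, -0.002, -3.03]
contact_force: [-0.1, -0.1, -2.1]
opening: 0.0394
grip_force: 40.0
```

Emit:
arm_command([
  [[0.0125,-0.03,0],[0,0,0],0.03],
  [[0.0255,-0.061,0],[0,0,0],0.03],
  [[0.038,-0.092,0],[0,0,0],0.03],
  [[0.051,-0.123,0],[0,0,0],0.03],
  [[0.0635,-0.1535,0],[0,0,0],0.03],
])

```text
time: 12.8
tool_pos: [0.5609, -0.0203, 0.1875]
tool_rot: [3.141, -0.001, -3.03]
contact_force: [-0.4, -0.2, -1.5]
opening: 0.0391
grip_force: 40.0
```

Emit:
arm_command([
  [[0,0,0],[0,0,0.09],0.03],
  [[0,0,0],[0,0,0.18],0.03],
  [[0,0,0],[0,0,0.27],0.03],
  [[0,0,0],[0,0,0.36],0.03],
  [[0,0,0],[0,0,0.44],0.03],
])

```text
time: 13.3
tool_pos: [0.5614, -0.0191, 0.1875]
tool_rot: [-3.141, -0.001, 2.809]
contact_force: [-1.0, -0.4, -1.8]
opening: 0.0395
grip_force: 40.0
```

Emit:
arm_command([
  [[0,0,0],[0,0,0.09],0.03],
  [[0,0,0],[0,0,0.18],0.03],
  [[0,0,0],[0,0,0.27],0.03],
  [[0,0,0],[0,0,0.36],0.03],
  [[0,0,0],[0,0,0.44],0.03],
])

```text
time: 13.8
tool_pos: [0.5614, -0.019, 0.1875]
tool_rot: [-3.141, -0.001, 2.369]
contact_force: [-0.3, -0.7, -1.1]
opening: 0.0392
grip_force: 40.0
```

Run:
```python
from h import *
rel([.5622,-.019,.152],2.373)
s=cam('scene');t=cam('top')
c=lambda im,u,v:cv2.resize(im[v-45:v+45,u-60:u+60],(400,300),interpolation=cv2.INTER_CUBIC)
save('pre',np.hstack([c(s,290,235),c(t,333,205)]))
```

```text
t 13.8 pos [ 0.5614 -0.019   0.1875] rot [-3.1409e+00 -1.2000e-03  2.3692e+00] -> d [-0.0006  0.0006  0.0355] rv [-0.0007 -0.0012 -0.0038] q6 -0.97 F [-0.3 -0.7 -1.1] op 0.0392
```

View pics/pre.png

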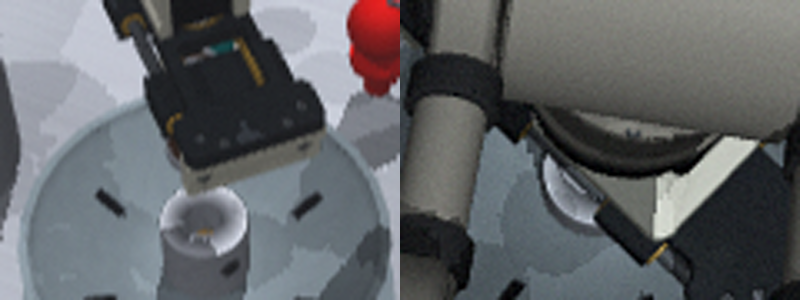

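Emit:
arm_command([
  [[-0.001,0.0005,0.01],[0,0,0],0.03],
  [[-0.001,0.0005,0.02],[0,0,0],0.03],
  [[-0.001,0.0005,0.028],[0,0,0],0.03],
  [[-0.001,0.0005,0.033],[0,0,0],0.03],
  [[-0.001,0.0005,0.035],[0,0,0],0.03],
])

```text
time: 14.4
tool_pos: [0.5625, -0.0194, 0.1522]
tool_rot: [-3.141, -0.001, 2.373]
contact_force: [0.5, -0.0, -2.0]
opening: 0.0395
grip_force: 40.0
```

Emit:
arm_command([
  [[0,0,0.001],[0,0,0],0.03],
  [[0,0,0.002],[0,0,0],0.03],
  [[0,0,0.003],[0,0,0],0.03],
  [[0,0,0.004],[0,0,0],0.03],
  [[0,0,0.005],[0,0,0],0.03],
])

```text
time: 14.9
tool_pos: [0.563, -0.0195, 0.1483]
tool_rot: [3.141, 0.0, 2.373]
contact_force: [-0.3, 0.3, -1.6]
opening: 0.0397
grip_force: 40.0
```

Emit:
arm_command([
  [[0,0,0.001],[0,0,0],0.03],
  [[0,0,0.002],[0,0,0],0.03],
  [[0,0,0.003],[0,0,0],0.03],
  [[0,0,0.004],[0,0,0],0.03],
  [[0,0,0.005],[0,0,0],0.03],
])

```text
time: 15.4
tool_pos: [0.563, -0.0194, 0.1432]
tool_rot: [3.141, 0.0, 2.373]
contact_force: [0.1, 0.2, -1.3]
opening: 0.0397
grip_force: 40.0
```

Run:
```python
from h import *
rel([.5622,-.019,.1375],2.373); print(robot.observe()['torque'].round(2))
```

```text
t 15.4 pos [ 0.563  -0.0194  0.1432] rot [3.1414e+00 1.0000e-04 2.3728e+00] -> d [ 0.0009 -0.0002  0.0057] rv [ 0.0001  0.0001 -0.0002] q6 -0.97 F [ 0.1  0.2 -1.3] op 0.0397
[-0.07 -0.01 -0.02]
```

Emit:
arm_command([
  [[0,0,0.0015],[0,0,0],0.03],
  [[0,0,0.003],[0,0,0],0.03],
  [[0,0,0.0045],[0,0,0],0.03],
  [[0,0,0.006],[0,0,0],0.03],
  [[0,0,0.007],[0,0,0],0.03],
])

```text
time: 15.9
tool_pos: [0.563, -0.0195, 0.1361]
tool_rot: [3.142, 0.0, 2.373]
contact_force: [-0.2, -0.4, -1.4]
opening: 0.0394
grip_force: 40.0
```

Emit:
arm_command([
  [[0,0,0.001],[0,0,0],0.03],
  [[0,0,0.002],[0,0,0],0.03],
  [[0,0,0.003],[0,0,0],0.03],
  [[0,0,0.004],[0,0,0],0.03],
  [[0,0,0.004],[0,0,0],0.03],
])

```text
time: 16.4
tool_pos: [0.563, -0.0194, 0.1321]
tool_rot: [3.142, 0.0, 2.373]
contact_force: [1.2, -0.4, -2.1]
opening: 0.0392
grip_force: 40.0
```

Emit:
arm_command([
  [[0,0,0.0015],[0,0,0],0.03],
  [[0,0,0.003],[0,0,0],0.03],
  [[0,0,0.0045],[0,0,0],0.03],
  [[0,0,0.006],[0,0,0],0.03],
  [[0,0,0.007],[0,0,0],0.03],
])

```text
time: 16.9
tool_pos: [0.563, -0.0195, 0.1251]
tool_rot: [3.141, 0.0, 2.373]
contact_force: [-0.0, -0.9, 1.5]
opening: 0.0394
grip_force: 40.0
```

Emit:
arm_command([
  [[0,0,0.001],[0,0,0],0.03],
  [[0,0,0.002],[0,0,0],0.03],
  [[0,0,0.003],[0,0,0],0.03],
  [[0,0,0.004],[0,0,0],0.03],
  [[0,0,0.005],[0,0,0],0.03],
], squeeze=50)

```text
time: 17.4
tool_pos: [0.563, -0.0195, 0.1204]
tool_rot: [3.141, 0.0, 2.373]
contact_force: [-1.0, -1.0, 3.6]
opening: 0.0395
grip_force: 50.0
```

Emit:
arm_command([
  [[0,0,0.001],[0,0,0],0.03],
  [[0,0,0.002],[0,0,0],0.03],
  [[0,0,0.003],[0,0,0],0.03],
  [[0,0,0.004],[0,0,0],0.03],
  [[0,0,0.0045],[0,0,0],0.03],
])

```text
time: 17.9
tool_pos: [0.563, -0.0195, 0.1161]
tool_rot: [3.141, 0.0, 2.373]
contact_force: [-1.4, -0.7, 7.6]
opening: 0.0396
grip_force: 50.0
```

Emit:
arm_command([
  [[0,0,0.0003],[0,0,0],0.03],
  [[0,0,0.0006],[0,0,0],0.03],
  [[0,0,0.0009],[0,0,0],0.03],
  [[0,0,0.0012],[0,0,0],0.03],
  [[0,0,0.0012],[0,0,0],0.03],
])

```text
time: 18.4
tool_pos: [0.5631, -0.0195, 0.1154]
tool_rot: [3.141, 0.001, 2.373]
contact_force: [-2.0, -1.1, 10.0]
opening: 0.0398
grip_force: 50.0
```

Emit:
arm_command([
  [[0,0,0.0003],[0,0,0],0.03],
  [[0,0,0.0006],[0,0,0],0.03],
  [[0,0,0.001],[0,0,0],0.03],
  [[0,0,0.001],[0,0,0],0.03],
  [[0,0,0.001],[0,0,0],0.03],
])

```text
time: 18.9
tool_pos: [0.5631, -0.0195, 0.1154]
tool_rot: [3.141, 0.001, 2.373]
contact_force: [-4.4, -1.1, 15.5]
opening: 0.0395
grip_force: 50.0
```

Run:
```python
from h import *
s=cam('scene');t=cam('top')
c=lambda im,u,v:cv2.resize(im[v-45:v+45,u-60:u+60],(400,300),interpolation=cv2.INTER_CUBIC)
save('fin',np.vstack([np.hstack([c(s,290,245),c(s,205,225)]),np.hstack([c(s,430,320),c(t,476,223)])]))
rel([.5622,-.019,.1155],2.373)
```

```text
t 19.0 pos [ 0.5631 -0.0195  0.1154] rot [3.1409e+00 1.3000e-03 2.3730e+00] -> d [ 0.001  -0.0003 -0.0001] rv [ 0.0007  0.0013 -0.    ] q6 -0.97 F [-4.7 -0.9 15.7] op 0.0396
```

View pics/fin.png

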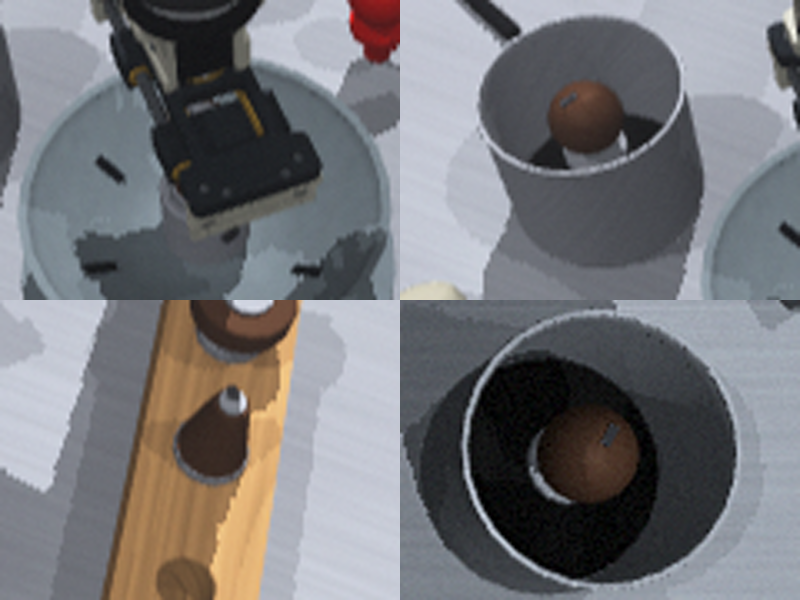

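The picture shows the ball head standing in the pot (top-right and bottom-right crops), and the disc and cone still in the rack. The drum is in the hub, hidden under the gripper. The arm stopped hard at the calculated flush height (TCP z 0.1154 m, against 0.1155 m expected), with the push rising to about 15 N.

```bash
python3 -c "
from cell import robot
print(robot.hand_in())"
```

```text
the job is handed in; nothing more can be done
None
```

I handed the job in at about 19 s: the worn ball head stands in the pot, the drum is keyed in the hub and held down flush in the grip, and the cone and disc heads are still in the rack.

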